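# Take the wooden spoon out from under the sliding tray of the utensil box

## Task

The sauce is about to go on: get the wooden spoon out of the lower deck of the utensil box beside the hob. First slide the box's upper tray fully home to the end away from the hob; the gap that this opens is still shorter than the spoon, so take the spoon by its handle, tilt the handle up over the hob-side end of the box and draw the spoon out slantwise from under the tray, without forcing it against the box and without disturbing the things standing around. Finish while still holding the spoon still in the air, the whole of it at least 5 cm above the rim of the box, with the tray left where you pushed it.

Things in the scene. Friction and masses are not known exactly. Their poses are not given: they have to be found in the camera images.
- utensil_box: pale wooden open utensil box, fixed to the worktop (its underside at z about -0.007), outside 156 (x) by 358 (y) by 67 mm high, walls 8 mm. Origin: centre of its underside. Its y axis runs along its length away from the hob (roughly to the robot's left), z up. Inside 140 x 342 mm, lined with grey felt; inner floor 12 mm and rim 67 mm above the origin.
- tray (a joint): slide of the box's captive upper tray, m: 0 = at the hob end, 0.200 = fully home at the far end (+y of the box). Stays where left, about 2.5 N to move. Tray 142 mm long (y), 132 mm wide, flanges on the box's rims; underside 60 mm, top 94 mm above the box's origin (48 mm clear beneath it). Home, it leaves a gap 200 mm long to the hob-side end wall.
- tray_edge (a point): middle of the outer face of the tray's hob-side end wall (the face to push), 70 mm above the box's origin; moves with the tray, at y = +0.029 in the box's frame when home. The wall is 7 mm thick; in its middle a finger scoop 68 mm wide cuts it down to 81 mm above the box's origin.
- spoon: wooden spoon, 316 mm long, about 45 g, lying on the box's inner floor, bowl at the far end (box +y) under the tray, handle towards the hob. Origin: middle of its length, on its underside; x axis from handle to bowl, z up. Handle: round stick 11 mm thick, x = -0.158 to +0.08, its axis 5 to 8 mm above the underside. Bowl: x = +0.085 to +0.158, 54 mm wide, 14 mm high.
- spoon_handle_end (a point): free end of the spoon's handle, x = -0.158 in the spoon's frame
- spoon_bowl_tip (a point): tip of the spoon's bowl, x = +0.158 in the spoon's frame
- tomato_tin: bystander: food tin, 76 mm across, 110 mm high, behind the box; origin under its centre
- onion: bystander: red onion about 66 mm across, behind the box; origin under its centre
- garlic: bystander: bulb of garlic 56 mm across, behind the box; origin under its centre
- pepper_mill: bystander: dark wooden pepper mill, 58 mm across, 170 mm high, behind the box towards the hob; origin under its centre

How it is judged:
By the outcome, as a careful person would: the job done as asked, in the order asked, and still so for the second after the job is handed in, while the arm keeps its last pose, push and grip.
It also fails if it takes over 45 s, if anything falls off the work surface, if the arm or the gripper's body presses on something with over 40 N, if the wrist force passes 120 N, or if a joint passes its speed limit or range.

## Robot

A 6-joint arm with a two-finger parallel gripper is mounted at the origin on a cart in front of the work surface, level with it; the furniture and walls round the work are solid. World frame = base frame: x ahead of the robot, y to its left, z up, the work surface at z = 0. Lengths are in m, angles in degrees, forces in N, time in s.
With the tool pointing down it reaches from about 0.4 to 0.825 m from the base axis. Payload 7 kg.
Tool frame: the origin (TCP) lies on the centre line of the jaws, within the pads' length; the fingertips stand r.tip_reach ahead of it and the grasp point (between the pads) is the TCP (r.tip_reach is the distance from the TCP to the fingertips, in m); z points along the fingers, y is the line along which they close (so a half turn about z gives the same grasp; the last joint's range is limited). The gripper opens to 88 mm and grips with 3 to 60 N. Pads are 19 mm wide; open, the fingers measure 130 mm over their backs; the gripper's body (78 mm by 193 mm) begins 47 mm behind the grasp point.
Start: joints at [90.418, 20.546, 0.682, 0, -70.136, -16.507], TCP at [0.187, 0.649, 0.246] pointing down, gripper open.
Joint ranges: [-176.03, 176.03], [-82.01, 121.73], [-58.28, 71.71], [-173.87, 95.51], [-174.79, -0.11], [-173.66, 173.66]. Speed limits (degrees/s): [136.94, 136.94, 172.46, 180, 180, 180].

## Interface

Orientations are given as [roll, pitch, yaw] about the fixed x, y, z axes, in that order (R = Rz(yaw) Ry(pitch) Rx(roll)).
In Python, from plant import sensors, cams, r gives the robot as it stands.
- The arm moves only by the tool drive_tool, never from a script. Its argument "rows" is a list of rows, each an object of numbers: "fingers": the gripper's target within -1 to 1 (fully open at 1, half-way at 0, shut at -1); "x", "y", "z": the shift along the tool's x, y, z in m; "spin": the turn about the tool's z in rad. A call has 1 to 10 rows; each row is the pose to reach, as a shift and turn from the pose commanded when the call began, along the tool's axes at that moment; what a row does not reach only later rows make up. A row lasts 1/8 s, in which the tool goes at most 62.5 mm and 10.7 degrees, less where a joint would pass 70% of its speed; a pose out of reach is approached as far as the arm can. A call with a gripper value outside its range is refused whole. The fingers move at their own pace and stop on an object; "newtons" is the grip in N (left out, the last holds). Time passes only in rows, so rows that repeat a pose let the fingers close. It gives the time, the measured TCP pose, the force, the opening and the grip force at its end, in the units of the state.
- sensors.get_state(): the state, without advancing time (a new reading comes with each control period).
- cams.capture(name): name is "scene" or "top" or "wrist"; returns a dict with "pixels" (400x640x3 uint8, red, green, blue), "intrinsics" (3x3 intrinsics, pixels), "k1" (the pictures are not rectified: a ray, as slopes to the right and down, at radius r is drawn at 1 + k1 r^2 times it, then the intrinsics apply), "eye" and "orientation" of the camera in the world; the wrist camera has in their place "T_tool_cam" (4x4, takes a point from camera to tool coordinates, whose origin is the TCP and whose axes are the flange's). Camera axes: x right, y up, looking along -z (the intrinsics and any distortion apply to the point x, -y, -z); pixel columns grow to the right and rows downward; lengths in m; the calibration is good to about 2 mm. A picture is of the moment at which its call begins: read the wrist's pose just before it. There is no depth.
- r.close_job(): hands the job in; it is judged then, once.
The state is a dict: "time_s": time; "joints": joint angles; "qd": joint speeds; "joint_torque": joint torques, N m; "tcp_pos": TCP position; "eef_rot": TCP orientation; "contact_force": force on the tool from outside, world axes, zero at the start; "moment": the same for the moment, N m; "gripper_width": finger opening in m; "gripper_force": force on a finger pad.
Only numpy, scipy, OpenCV 4.12 (cv2) and the standard library are available. Lean on these libraries where they do the work, as an engineer would, in place of code of your own. Each camera call takes 0.05 s, during which the arm holds its last target. There are 200 camera calls.

## Working session

There is one attempt and no reset: what is moved stays moved. The work goes in short steps, Python scripts to look and compute and a tool call to move; the robot and the scene stay as the last step left them, time stands still between calls to the robot, and variables do not carry over. Pictures are saved under pics/ and viewed, at most 10 in all, crops included, and the job is handed in when it is done.

Besides the shell and the picture viewer there is one more tool, called after "Emit:" in YAML: its name, and indented under it one key for each argument. drive_tool: Moves the arm, as the interface text tells. Its arguments: {"type":"object","properties":{"rows":{"type":"array"},"newtons":{"type":"number"}},"required":["rows"]}

```bash
ls; mkdir -p pics; cat > h.py <<'E'
import numpy as np, cv2
from scipy.spatial.transform import Rotation as R
from plant import sensors, cams, r
def cam(name):
    s=sensors.get_state(); c=cams.capture(name)
    if 'eye' in c:
        o=np.array(c['orientation'],float)
        M=o if o.shape==(3,3) else (R.from_euler('xyz',o,degrees=True).as_matrix() if o.size==3 else R.from_quat(o).as_matrix())
        e=np.array(c['eye'])
    else:
        T=np.array(c['T_tool_cam']); Rt=R.from_euler('xyz',s['eef_rot'],degrees=True).as_matrix()
        M=Rt@T[:3,:3]; e=Rt@T[:3,3]+s['tcp_pos']
    return dict(px=c['pixels'],K=np.array(c['intrinsics']),k=c['k1'],M=M,e=e)
def ray(c,u,v):
    K=c['K']; d=np.array([(u-K[0,2])/K[0,0],(v-K[1,2])/K[1,1]]); p=d.copy()
    for _ in range(20): p=d/(1+c['k']*(p@p))
    return c['M']@np.array([p[0],-p[1],-1])
def onz(c,u,v,z):
    d=ray(c,u,v); return c['e']+d*(z-c['e'][2])/d[2]
def save(n,im): cv2.imwrite('pics/'+n+'.png',cv2.cvtColor(im,cv2.COLOR_RGB2BGR))
def proj(c,P):
    q=c['M'].T@(np.array(P)-c['e']); p=np.array([q[0],-q[1]])/-q[2]; p=p*(1+c['k']*(p@p)); return c['K'][:2,:2]@p+c['K'][:2,2]
E
python3 - <<'E'
from h import *
s=sensors.get_state(); print(s, r.tip_reach)
import pickle
d={}
for n in('scene','top','wrist'):
    c=cam(n); d[n]=c; save(n,c['px']); print(n,c['e'].round(3),c['M'].round(3).tolist(),c['K'].tolist(),c['k'])
pickle.dump(d,open('c0.pkl','wb'))
E
```

```text
pics
{'time_s': 0.0, 'joints': array([ 9.04194804e+01,  2.05913957e+01,  6.31368968e-01, -2.01016316e-02,
       -7.01359056e+01, -1.65059513e+01]), 'qd': array([-0.00783774, -0.02462397, -0.04439562, -0.10666215, -0.03719501,
       -0.07609054]), 'joint_torque': array([-8.63951955e-04, -5.82716918e+01,  2.93047106e+01,  6.99704289e+00,
        6.87337102e-03, -1.72168834e-04]), 'tcp_pos': array([0.18694165, 0.64809728, 0.2446049 ]), 'eef_rot': array([ 1.79902652e+02, -9.14061553e-03, -1.60933093e+01]), 'contact_force': array([-0.00256156, -0.01098673,  1.10869349]), 'moment': array([ 0.03129616, -0.01009128,  0.00791548]), 'gripper_force': 0.0, 'gripper_width': 0.087565426911301} 0.019
scene [ 0.234 -0.352  0.798] [[0.922, 0.252, -0.293], [-0.386, 0.638, -0.666], [0.019, 0.728, 0.685]] [[496.15075908841317, 0.0, 322.91227368620497], [0.0, 496.15075908841317, 197.86505682137104], [0.0, 0.0, 1.0]] -0.050246039207825006
top [0.392 0.34  1.028] [[0.02, 0.988, -0.154], [-1.0, 0.021, 0.007], [0.011, 0.154, 0.988]] [[481.1086989391573, 0.0, 321.5828449169112], [0.0, 481.1086989391573, 201.33771718082923], [0.0, 0.0, 1.0]] 0.04254653990424755
wrist [0.261 0.627 0.385] [[-0.276, 0.921, 0.275], [-0.961, -0.265, -0.078], [0.001, -0.286, 0.958]] [[360.7459053603632, 0.0, 315.2336551606252], [0.0, 360.7459053603632, 201.94592394733425], [0.0, 0.0, 1.0]] 0.024117143728379354
```

View pics/top.png

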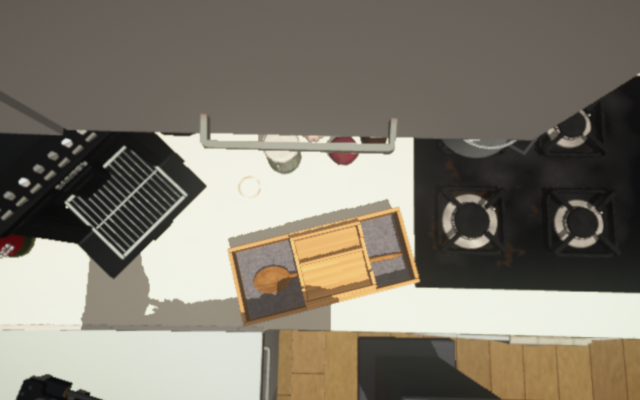

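View pics/scene.png

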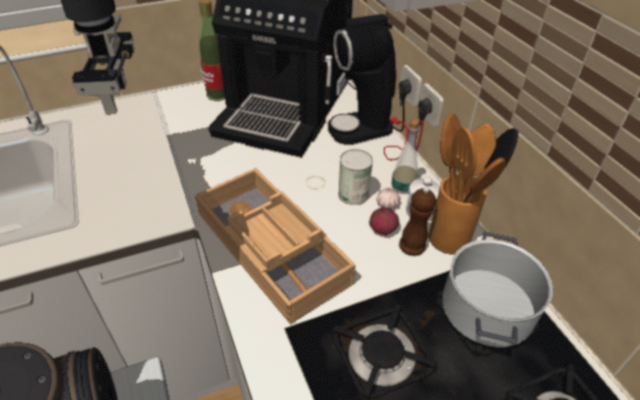

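The top view shows the box with corners near (232,250), (400,208), (417,283) and (247,325). The tray sits mid-box at columns 290–370, the bowl is visible at (270,280), and the handle shows at (370–400, 258). The scene view agrees, with the tin, onion, garlic and mill at (355,175), (384,220), (388,198) and (417,225).

```bash
python3 - <<'E'
from h import *
import pickle
d=pickle.load(open('c0.pkl','rb'));c=d['top'];px=c['px']
hsv=cv2.cvtColor(px,cv2.COLOR_RGB2HSV)
m=((hsv[...,0]<22)&(hsv[...,1]>70)&(hsv[...,2]>90)).astype(np.uint8)
m[:200]=0;m[328:]=0;m[:,:220]=0;m[:,425:]=0
cs,_=cv2.findContours(m,cv2.RETR_EXTERNAL,cv2.CHAIN_APPROX_NONE); k=max(cs,key=cv2.contourArea)
P=np.array([onz(c,u,v,0.060)[:2] for u,v in k[:,0]],np.float32)
rc=cv2.minAreaRect(P); b=cv2.boxPoints(rc); print(rc); print(b)
crop=cv2.resize(px[195:335,220:430],None,fx=3.8,fy=3.8,interpolation=cv2.INTER_CUBIC); save('topcrop',crop)
# scene corners
c2=d['scene']
for p in b: print(proj(c2,[*p,0.06]).round(1), proj(c,[*p,.06]).round(1))
w=d['wrist']['px'];
save('scenecrop',cv2.resize(c2['px'][160:330,180:370],None,fx=3.5,fy=3.5,interpolation=cv2.INTER_CUBIC))
E
```

```text
((0.41569507122039795, 0.32780003547668457), (0.15807601809501648, 0.3601449429988861), 14.903623580932617)
[[0.29300237 0.48148674]
 [0.38562948 0.13345715]
 [0.5383878  0.17411333]
 [0.44576067 0.5221429 ]]
[193.9 193.5] [242.7 326.6]
[288.  304.9] [420.6 281.9]
[356.3 263.2] [399.6 205.2]
[255.6 166. ] [225.9 247.4]
```

View pics/topcrop.png

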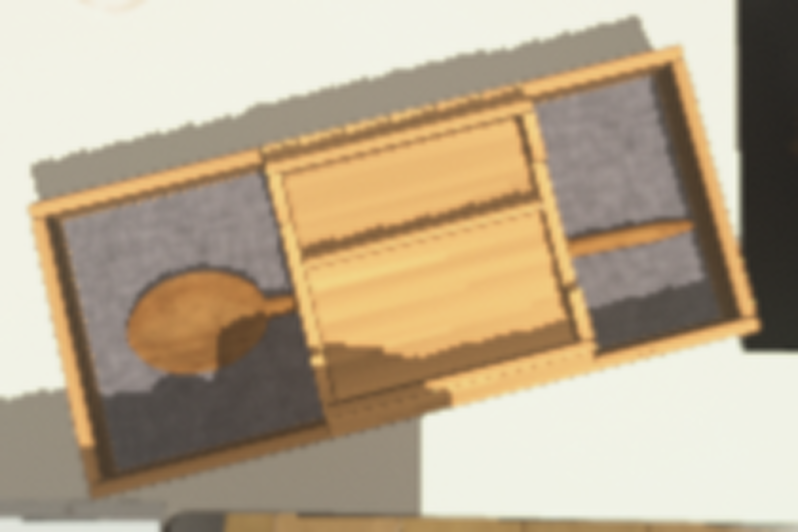

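View pics/scenecrop.png

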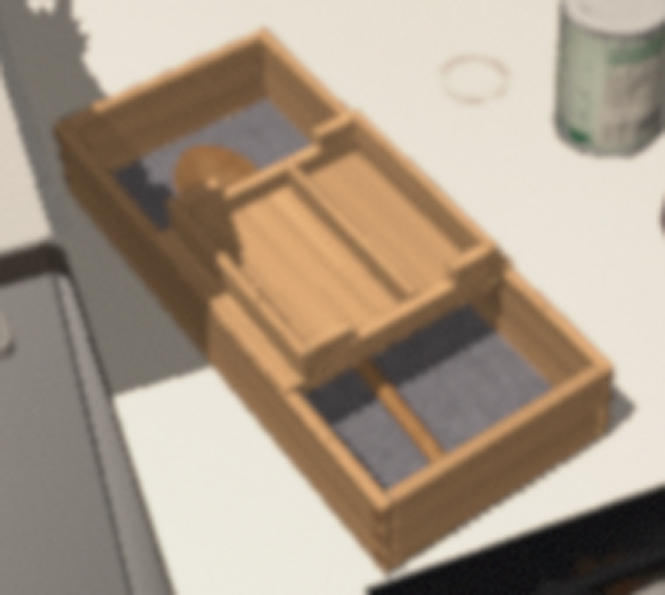

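The crops show the tray's hob-side edge running from (525,105) to (590,345), the handle end at (692,228) and the bowl tip at (128,335) in topcrop pixels. The rectangle fit gives 158 × 360 mm against the stated 156 × 358, so the box pose is good.

```bash
cat >> h.py <<'E'
a=np.radians(14.9); C=np.array([.4157,.3278]); BX=np.array([np.cos(a),np.sin(a)]); BY=np.array([-np.sin(a),np.cos(a)])
def tob(p): q=np.array(p[:2])-C; return np.array([q@BX,q@BY])
def tow(b): return C+b[0]*BX+b[1]*BY
E
python3 - <<'E'
from h import *
import pickle
d=pickle.load(open('c0.pkl','rb'));c=d['top'];s=d['scene']
f=lambda u,v,z:onz(c,220+u/3.8,195+v/3.8,z)
g=lambda u,v,z:onz(s,180+u/3.5,160+v/3.5,z)
for n,u,v,z in[('end',692,228,.0115),('hmid',570,245,.0115),('tip',128,335,.012),('neck',285,304,.012),('trayhob1',525,105,.087),('trayhob2',590,345,.087),('rim',680,48,.06),('rim',757,325,.06),('rim',30,208,.06),('rim',92,495,.06)]:
    p=f(u,v,z);print(n,p.round(4),tob(p).round(4))
for n,u,v,z in[('end',437,460,.0115),('hmid',370,362,.0115),('rimfar',262,32,.06),('rim',610,365,.06),('rim',387,510,.06),('traycorner',495,250,.06)]:
    p=g(u,v,z);print('S',n,p.round(4),tob(p).round(4))
for n,u,v in[('tin',353,200),('onion',384,234),('garlic',390,207),('mill',413,252)]:
    p=onz(s,u,v,0);print(n,p.round(3),tob(p).round(3))
st=sensors.get_state();print(tow([0,-.12]),tow([0,.018]))
E
```

```text
end [0.4401 0.1611 0.0115] [-0.0193 -0.1674]
hmid [0.4293 0.2285 0.0115] [-0.0124 -0.0995]
tip [0.3757 0.47   0.012 ] [-0.0021  0.1477]
neck [0.394  0.3849 0.012 ] [-0.0063  0.0607]
trayhob1 [0.498  0.2603 0.087 ] [ 0.0622 -0.0863]
trayhob2 [0.3765 0.2265 0.087 ] [-0.064  -0.0878]
rim [0.5334 0.1754 0.06  ] [ 0.0746 -0.1776]
rim [0.3882 0.1361 0.06  ] [-0.0759 -0.1782]
rim [0.4412 0.518  0.06  ] [0.0736 0.1772]
rim [0.2956 0.4787 0.06  ] [-0.0773  0.1767]
S end [0.4362 0.1825 0.0115] [-0.0175 -0.1457]
S hmid [0.4252 0.2614 0.0115] [-0.0079 -0.0667]
S rimfar [0.4408 0.5119 0.06  ] [0.0716 0.1714]
S rim [0.5337 0.1731 0.06  ] [ 0.0743 -0.1799]
S rim [0.3892 0.1303 0.06  ] [-0.0764 -0.1841]
S traycorner [0.5083 0.2749 0.06  ] [ 0.0759 -0.075 ]
tin [0.638 0.391 0.   ] [0.231 0.004]
onion [0.655 0.268 0.   ] [ 0.216 -0.119]
garlic [ 0.707  0.338 -0.   ] [ 0.285 -0.065]
mill [0.688 0.199 0.   ] [ 0.23  -0.194]
[0.44655594 0.21183487] [0.41107161 0.34519477]
```

Emit:
drive_tool:
  rows:
    - {"x":0.06,"y":0.055,"z":0,"spin":0.15,"fingers":-1}
    - {"x":0.1,"y":0.095,"spin":0.3,"fingers":-1}
    - {"x":0.14,"y":0.13,"spin":0.45,"fingers":-1}
    - {"x":0.18,"y":0.17,"spin":0.6,"fingers":-1}
    - {"x":0.22,"y":0.21,"spin":0.75,"fingers":-1}
    - {"x":0.26,"y":0.245,"spin":0.9,"fingers":-1}
    - {"x":0.3,"y":0.285,"spin":1.03,"fingers":-1}
    - {"x":0.34,"y":0.32,"spin":1.03,"fingers":-1}
    - {"x":0.373,"y":0.3525,"spin":1.03,"fingers":-1}
    - {"x":0.373,"y":0.3525,"spin":1.03,"fingers":-1}
  newtons: 10

```text
invalid input
```

Emit:
drive_tool:
  rows:
    - {"x":0.06,"y":0.055,"z":0,"spin":0.15,"fingers":-1}
    - {"x":0.1,"y":0.095,"z":0,"spin":0.3,"fingers":-1}
    - {"x":0.14,"y":0.13,"z":0,"spin":0.45,"fingers":-1}
    - {"x":0.18,"y":0.17,"z":0,"spin":0.6,"fingers":-1}
    - {"x":0.22,"y":0.21,"z":0,"spin":0.75,"fingers":-1}
    - {"x":0.26,"y":0.245,"z":0,"spin":0.9,"fingers":-1}
    - {"x":0.3,"y":0.285,"z":0,"spin":1.03,"fingers":-1}
    - {"x":0.34,"y":0.32,"z":0,"spin":1.03,"fingers":-1}
    - {"x":0.373,"y":0.3525,"z":0,"spin":1.03,"fingers":-1}
    - {"x":0.373,"y":0.3525,"z":0,"spin":1.03,"fingers":-1}
  newtons: 10

```text
time_s: 1.4
tcp_pos: [0.4485, 0.204, 0.2454]
eef_rot: [180.0, -0.0, -75.3]
contact_force: [-0.0, 0.6, 0.7]
gripper_width: 0.0009
gripper_force: 0.0
```

Emit:
drive_tool:
  rows:
    - {"x":0,"y":0,"z":0.05,"spin":0,"fingers":-1}
    - {"x":0,"y":0,"z":0.1,"spin":0,"fingers":-1}
    - {"x":0,"y":0,"z":0.14,"spin":0,"fingers":-1}
    - {"x":0,"y":0,"z":0.17,"spin":0,"fingers":-1}
    - {"x":0,"y":0,"z":0.17,"spin":0,"fingers":-1}
    - {"x":0,"y":0,"z":0.17,"spin":0,"fingers":-1}

```text
time_s: 2.15
tcp_pos: [0.4482, 0.2073, 0.0765]
eef_rot: [-179.9, 0.0, -75.1]
contact_force: [-0.4, 0.3, -0.4]
gripper_width: 0.0005
gripper_force: 0.0
```

```bash
python3 - <<'E'
from h import *
c=cam('top'); save('t2',cv2.resize(c['px'][180:340,210:430],None,fx=3.5,fy=3.5)); s=sensors.get_state();print(s['tcp_pos'],tob(s['tcp_pos']),s['contact_force'])
E
```

```text
[0.44841767 0.20743138 0.07691266] [ 0.00066685 -0.12473414] [ 0.06878946 -0.38590062  0.01881497]
```

View pics/t2.png

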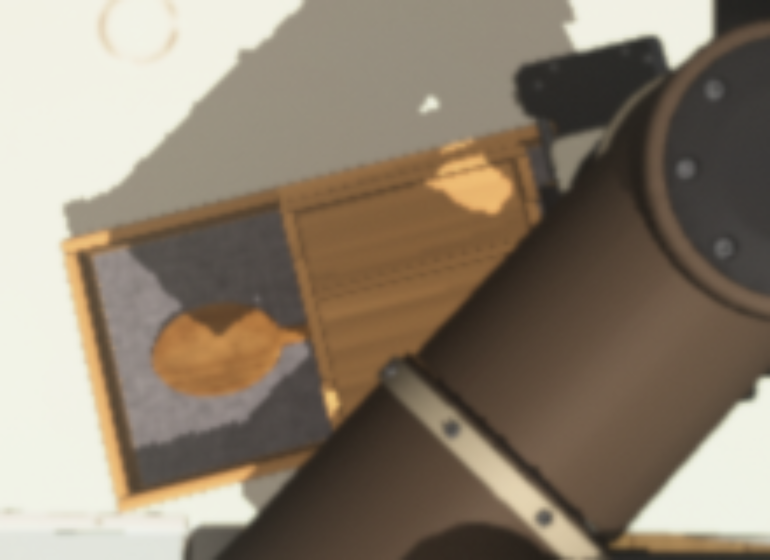

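The arm hides the gap in this view. The tray's far edge is at columns 285–330, so the tray has not moved yet, and the spoon bowl is undisturbed at (215,345). Next I push the tray toward the far end.

Emit:
drive_tool:
  rows:
    - {"x":-0.012,"y":0,"z":0.002,"spin":0,"fingers":-1}
    - {"x":-0.024,"y":0,"z":0.002,"spin":0,"fingers":-1}
    - {"x":-0.036,"y":0,"z":0.002,"spin":0,"fingers":-1}
    - {"x":-0.048,"y":0,"z":0.002,"spin":0,"fingers":-1}
    - {"x":-0.06,"y":0,"z":0.002,"spin":0,"fingers":-1}
    - {"x":-0.072,"y":0,"z":0.002,"spin":0,"fingers":-1}
    - {"x":-0.084,"y":0,"z":0.002,"spin":0,"fingers":-1}
    - {"x":-0.096,"y":0,"z":0.002,"spin":0,"fingers":-1}
    - {"x":-0.108,"y":0,"z":0.002,"spin":0,"fingers":-1}
    - {"x":-0.12,"y":0,"z":0.002,"spin":0,"fingers":-1}

```text
time_s: 3.45
tcp_pos: [0.4166, 0.3231, 0.0735]
eef_rot: [180.0, -0.0, -75.1]
contact_force: [0.4, -3.0, 2.3]
gripper_width: 0.0004
gripper_force: 1.5
```

Emit:
drive_tool:
  rows:
    - {"x":-0.005,"y":0,"z":0,"spin":0,"fingers":-1}
    - {"x":-0.01,"y":0,"z":0,"spin":0,"fingers":-1}
    - {"x":-0.014,"y":0,"z":0,"spin":0,"fingers":-1}
    - {"x":-0.017,"y":0,"z":0,"spin":0,"fingers":-1}
    - {"x":-0.019,"y":0,"z":0,"spin":0,"fingers":-1}
    - {"x":-0.019,"y":0,"z":0,"spin":0,"fingers":-1}

```text
time_s: 4.2
tcp_pos: [0.4119, 0.3409, 0.0734]
eef_rot: [180.0, 0.0, -75.1]
contact_force: [-1.3, -0.7, 0.8]
gripper_width: 0.0004
gripper_force: 0.5
```

```bash
python3 - <<'E'
from h import *
c=cam('top'); save('t3',cv2.resize(c['px'][180:340,210:430],None,fx=3.5,fy=3.5)); s=sensors.get_state();print(s['tcp_pos'],tob(s['tcp_pos']),s['contact_force'])
E
```

```text
[0.4119047  0.34088618 0.07344539] [-0.0003028   0.01362207] [-0.37051242 -0.89196163  0.5262409 ]
```

Emit:
drive_tool:
  rows:
    - {"x":-0.003,"y":0,"z":0,"spin":0,"fingers":-1}
    - {"x":-0.005,"y":0,"z":0,"spin":0,"fingers":-1}
    - {"x":-0.007,"y":0,"z":0,"spin":0,"fingers":-1}

```text
time_s: 4.62
tcp_pos: [0.4106, 0.3452, 0.0735]
eef_rot: [179.9, -0.2, -75.1]
contact_force: [11.3, -16.4, 4.0]
gripper_width: 0.0008
gripper_force: 9.5
```

Emit:
drive_tool:
  rows:
    - {"x":0.015,"y":0,"z":0,"spin":0,"fingers":-1}
    - {"x":0.03,"y":0,"z":-0.03,"spin":0,"fingers":-1}
    - {"x":0.06,"y":0.01,"z":-0.08,"spin":0,"fingers":0}
    - {"x":0.1,"y":0.015,"z":-0.1,"spin":0.054,"fingers":0}
    - {"x":0.135,"y":0.018,"z":-0.12,"spin":0.054,"fingers":0}
    - {"x":0.155,"y":0.018,"z":-0.12,"spin":0.054,"fingers":0}
    - {"x":0.155,"y":0.018,"z":-0.12,"spin":0.054,"fingers":0}

```text
time_s: 5.5
tcp_pos: [0.433, 0.1925, 0.1942]
eef_rot: [-179.9, 0.1, -78.3]
contact_force: [-0.8, 0.2, -0.4]
gripper_width: 0.0417
gripper_force: 0.0
```

```bash
python3 - <<'E'
from h import *
c=cam('top'); w=cam('wrist'); s=sensors.get_state();print(s['tcp_pos'],tob(s['tcp_pos']),s['eef_rot'])
t=cv2.resize(c['px'][180:340,210:430],None,fx=1.82,fy=1.82)
im=np.zeros((600,640,3),np.uint8); im[:400]=w['px']; im[400:,:275]=cv2.resize(c['px'][180:340,210:430],(275,200)); 
S=cam('scene'); im[400:,300:600]=cv2.resize(S['px'][160:330,180:400],(300,200)); save('w1',im)
import pickle; pickle.dump(dict(w=w,c=c,S=S),open('c1.pkl','wb'))
E
```

```text
[0.43285978 0.19344518 0.19369098] [-0.01796423 -0.13424963] [-1.79957602e+02  5.04686197e-02 -7.82319546e+01]
```

View pics/w1.png

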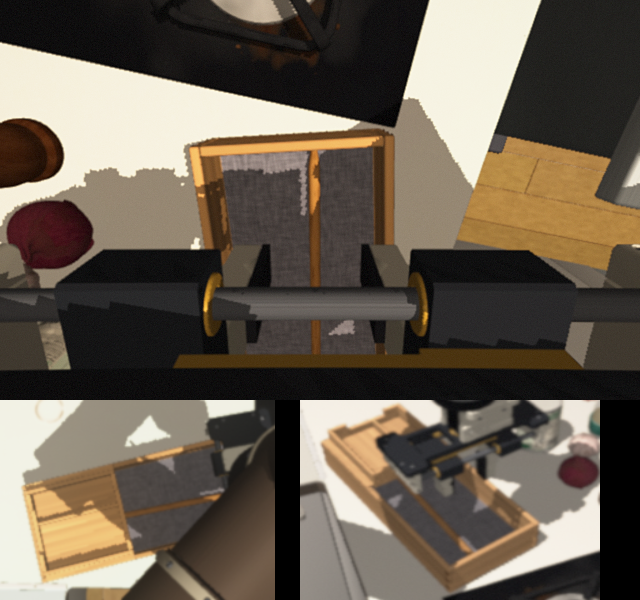

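The tray is home at the far end in the top and scene insets. In the wrist view the handle runs at column 315 between the fingers, with its end at (316,152).

```bash
python3 - <<'E'
from h import *
import pickle
d=pickle.load(open('c1.pkl','rb'));w=d['w']
for u,v in[(316,152),(316,235),(316,335)]: print(tob(onz(w,u,v,.0115)).round(4))
c=d['c']
# tray hob edge in top inset (~(118,470),(128,525))
for u,v in[(115,471),(130,545)]: print(tob(onz(c,210+u*.8,180+(v-400)*.8,.087)).round(4))
E
```

```text
[-0.0201 -0.1613]
[-0.0158 -0.0814]
[-0.0098  0.0308]
[0.0612 0.0274]
[-0.0546  0.0313]
```

Emit:
drive_tool:
  rows:
    - {"x":0.006,"y":0,"z":0.05,"spin":0,"fingers":0}
    - {"x":0.006,"y":0,"z":0.1,"spin":0,"fingers":0}
    - {"x":0.006,"y":0,"z":0.13,"spin":0,"fingers":0}
    - {"x":0.006,"y":0,"z":0.15,"spin":0,"fingers":0}
    - {"x":0.006,"y":0,"z":0.155,"spin":0,"fingers":0}
    - {"x":0.006,"y":0,"z":0.155,"spin":0,"fingers":0}

```text
time_s: 6.4
tcp_pos: [0.434, 0.1878, 0.0386]
eef_rot: [180.0, -0.0, -78.2]
contact_force: [0.9, 0.3, 0.7]
gripper_width: 0.0436
gripper_force: 0.0
```

Emit:
drive_tool:
  rows:
    - {"x":0,"y":0,"z":0.007,"spin":0,"fingers":0}
    - {"x":0,"y":0,"z":0.0115,"spin":0,"fingers":0}
    - {"x":0,"y":0,"z":0.0115,"spin":0,"fingers":0}
    - {"x":0,"y":0,"z":0.0115,"spin":0,"fingers":-1}
    - {"x":0,"y":0,"z":0.0115,"spin":0,"fingers":-1}
    - {"x":0,"y":0,"z":0.0115,"spin":0,"fingers":-1}
    - {"x":0,"y":0,"z":0.0115,"spin":0,"fingers":-1}
    - {"x":0,"y":0,"z":0.0115,"spin":0,"fingers":-1}
  newtons: 4

```text
time_s: 7.4
tcp_pos: [0.434, 0.1873, 0.0271]
eef_rot: [-180.0, 0.0, -78.2]
contact_force: [0.4, -0.5, 0.3]
gripper_width: 0.0106
gripper_force: 4.0
```

Emit:
drive_tool:
  rows:
    - {"x":0,"y":0,"z":-0.006,"spin":0,"fingers":-1}
    - {"x":0,"y":0,"z":-0.012,"spin":0,"fingers":-1}
    - {"x":0,"y":0,"z":-0.018,"spin":0,"fingers":-1}
    - {"x":0,"y":0,"z":-0.024,"spin":0,"fingers":-1}
    - {"x":0,"y":0,"z":-0.03,"spin":0,"fingers":-1}
    - {"x":0,"y":0,"z":-0.03,"spin":0,"fingers":-1}

```text
time_s: 8.15
tcp_pos: [0.4341, 0.1875, 0.0576]
eef_rot: [-180.0, 0.0, -78.2]
contact_force: [-0.2, 0.1, -0.3]
gripper_width: 0.0103
gripper_force: 4.0
```

```bash
python3 - <<'E'
from h import *
w=cam('wrist'); S=cam('scene'); s=sensors.get_state();print(s['tcp_pos'],s['contact_force'],s['moment'],s['gripper_width'],s['gripper_force'])
im=np.zeros((600,800,3),np.uint8); im[:270,:432]=cv2.resize(w['px'],(432,270)); im[:,432:]=0
im[:,:]=0; im[:250,:400]=cv2.resize(w['px'],(400,250)); im[250:600,:800]=cv2.resize(S['px'][190:330,190:510],(800,350),interpolation=cv2.INTER_CUBIC); save('w2',im)
E
```

```text
[0.4339055  0.18728398 0.05709402] [-0.47109642  0.72289889 -0.97073416] [ 0.11227009 -0.01323889  0.00781963] 0.010495084759341345 4.000057652592659
```

View pics/w2.png

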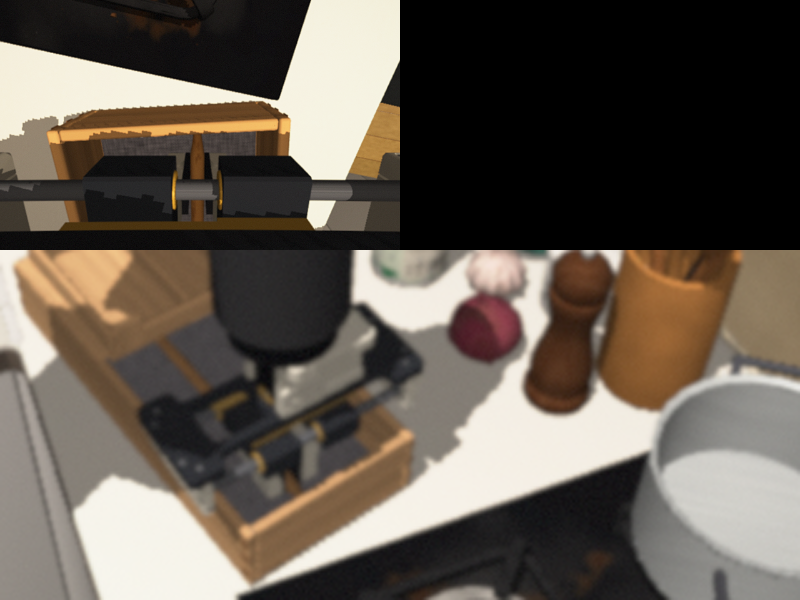

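The wrist view shows the handle held between the pads at (197,170). The scene inset shows the handle emerging from under the tray at about (165,340)–(210,385). I'll check its height there numerically to see whether the spoon pivoted in the grip.

```bash
cat > tilt.py <<'E'
from h import *
def tilt(zg,yg=-.140):
    S=cam('scene'); px=S['px']; hsv=cv2.cvtColor(px,cv2.COLOR_RGB2HSV)
    line=lambda y:-.0187+(y+.14)*.0525
    for y in(.02,.01,0,-.01,-.02):
        out=[]
        for z in np.arange(0,.09,.002):
            u,v=proj(S,[*tow([line(y),y]),z]).round().astype(int); out.append((z,*hsv[v,u]))
        o=[(round(float(z)*1000),int(h),int(s),int(v)) for z,h,s,v in out]
        print(y,'brown z:',[q[0] for q in o if q[2]>100 and q[1]<25],'horiz',round(zg*1000),'pivot',round(11.5+(zg*1000-11.5)*(.148-y)/(.148-yg)))
E
python3 - <<'E'
from tilt import *
s=sensors.get_state(); tilt(s['tcp_pos'][2]-.0156)
E
```

```text
0.02 brown z: [18, 20, 22, 24, 26, 28, 30, 32, 34, 36, 66, 68, 70, 72, 74, 76, 78, 80, 82, 84, 86, 88] horiz 41 pivot 25
0.01 brown z: [16, 18, 20, 22, 24, 26, 28, 30, 32, 34, 36, 38, 78, 80, 82, 84, 86, 88] horiz 41 pivot 26
0 brown z: [18, 20, 22, 24, 26, 28, 30, 32, 34, 40] horiz 41 pivot 27
-0.01 brown z: [18, 22, 24, 26, 28, 30, 32, 34, 36, 38] horiz 41 pivot 28
-0.02 brown z: [22, 24, 26, 28, 30, 32, 34, 36, 38, 40, 42] horiz 41 pivot 29
```

Emit:
drive_tool:
  rows:
    - {"x":0,"y":0,"z":-0.006,"spin":0,"fingers":-1}
    - {"x":0,"y":0,"z":-0.012,"spin":0,"fingers":-1}
    - {"x":0,"y":0,"z":-0.018,"spin":0,"fingers":-1}
    - {"x":0,"y":0,"z":-0.024,"spin":0,"fingers":-1}
    - {"x":0,"y":0,"z":-0.03,"spin":0,"fingers":-1}
    - {"x":0,"y":0,"z":-0.036,"spin":0,"fingers":-1}
    - {"x":0,"y":0,"z":-0.04,"spin":0,"fingers":-1}
    - {"x":0,"y":0,"z":-0.04,"spin":0,"fingers":-1}

```text
time_s: 9.3
tcp_pos: [0.434, 0.1874, 0.0974]
eef_rot: [-180.0, 0.0, -78.2]
contact_force: [0.1, -1.6, 0.3]
gripper_width: 0.0104
gripper_force: 4.0
```

```bash
python3 - <<'E'
from tilt import *
s=sensors.get_state(); tilt(s['tcp_pos'][2]-.0156);print(s['contact_force'],tob(s['tcp_pos']))
E
```

```text
0.02 brown z: [30, 32, 34, 36, 38, 40, 42, 44, 46, 48, 66, 68, 70, 72, 74, 76, 78, 80, 82, 84, 86, 88] horiz 82 pivot 43
0.01 brown z: [36, 38, 40, 42, 44, 46, 48, 50, 78, 80, 82, 84, 86, 88] horiz 82 pivot 45
0 brown z: [46, 48, 50, 52] horiz 82 pivot 48
-0.01 brown z: [] horiz 82 pivot 50
-0.02 brown z: [] horiz 82 pivot 52
[ 0.13141851 -1.57958078  0.29623574] [-0.01838365 -0.14040705]
```

Emit:
drive_tool:
  rows:
    - {"x":0,"y":0,"z":0,"spin":0,"fingers":-1}
    - {"x":0,"y":0,"z":0,"spin":0,"fingers":-1}
    - {"x":0.01,"y":0,"z":-0.002,"spin":0,"fingers":-1}
    - {"x":0.02,"y":0,"z":-0.004,"spin":0,"fingers":-1}
    - {"x":0.03,"y":0,"z":-0.006,"spin":0,"fingers":-1}
    - {"x":0.04,"y":0,"z":-0.008,"spin":0,"fingers":-1}
    - {"x":0.05,"y":0,"z":-0.01,"spin":0,"fingers":-1}
    - {"x":0.06,"y":0,"z":-0.012,"spin":0,"fingers":-1}
    - {"x":0.06,"y":0,"z":-0.012,"spin":0,"fingers":-1}
  newtons: 15

```text
time_s: 10.48
tcp_pos: [0.4463, 0.1279, 0.1092]
eef_rot: [-180.0, 0.0, -78.3]
contact_force: [-0.4, 0.1, -0.9]
gripper_width: 0.0105
gripper_force: 15.0
```

```bash
python3 - <<'E'
from tilt import *
s=sensors.get_state();print(s['contact_force'],tob(s['tcp_pos']),s['gripper_width'])
c=cam('top');S=cam('scene');w=cam('wrist')
im=np.zeros((600,800,3),np.uint8); im[:300,:400]=cv2.resize(c['px'][180:340,220:433],(400,300)); im[:250,400:]=cv2.resize(w['px'],(400,250)); im[300:,:600]=cv2.resize(S['px'][160:330,180:520],(600,300)); save('w3',im)
E
```

```text
[-0.36829818  0.11030078 -0.9396207 ] [-0.02179437 -0.20107714] 0.010487886877726145
```

View pics/w3.png

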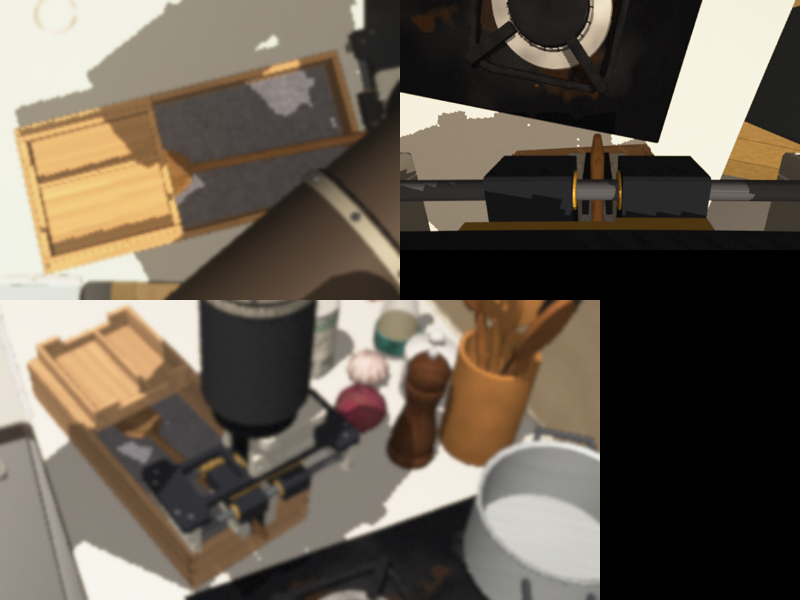

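In the top inset the bowl is emerging from under the tray at (180,180). The tray is still home, the handle is firm in the jaws and the contact force is negligible. I continue drawing the spoon out.

Emit:
drive_tool:
  rows:
    - {"x":0.01,"y":0,"z":-0.002,"spin":0,"fingers":-1}
    - {"x":0.02,"y":0,"z":-0.004,"spin":0,"fingers":-1}
    - {"x":0.03,"y":0,"z":-0.006,"spin":0,"fingers":-1}
    - {"x":0.04,"y":0,"z":-0.009,"spin":0,"fingers":-1}
    - {"x":0.05,"y":0,"z":-0.012,"spin":0,"fingers":-1}
    - {"x":0.06,"y":0,"z":-0.015,"spin":0,"fingers":-1}
    - {"x":0.07,"y":0,"z":-0.018,"spin":0,"fingers":-1}
    - {"x":0.08,"y":0,"z":-0.021,"spin":0,"fingers":-1}
    - {"x":0.088,"y":0,"z":-0.024,"spin":0,"fingers":-1}
    - {"x":0.088,"y":0,"z":-0.024,"spin":0,"fingers":-1}

```text
time_s: 11.88
tcp_pos: [0.4644, 0.042, 0.1333]
eef_rot: [-180.0, 0.0, -78.2]
contact_force: [-0.6, 0.5, -0.8]
gripper_width: 0.01
gripper_force: 15.0
```

```bash
python3 - <<'E'
from tilt import *
s=sensors.get_state();print(s['contact_force'],tob(s['tcp_pos']),s['gripper_width'])
c=cam('top');S=cam('scene')
im=np.zeros((600,600,3),np.uint8); im[:300,:400]=cv2.resize(c['px'][180:340,220:433],(400,300)); im[300:,:600]=cv2.resize(S['px'][160:330,180:520],(600,300)); save('w4',im)
E
```

```text
[-0.64778009  0.53865485 -0.77750304] [-0.02644147 -0.28874225] 0.009992922892328657
```

View pics/w4.png

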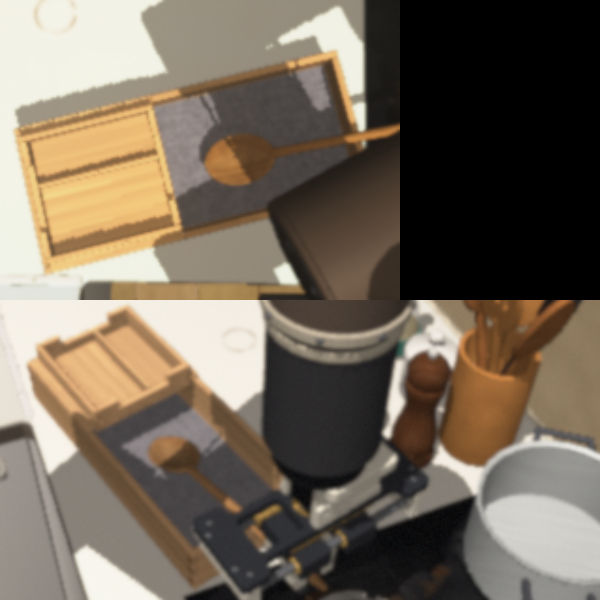

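The bowl is fully clear of the tray in the top inset, at (205–275, 160) with the tray edge at columns 155–180. Now I lift straight up.

Emit:
drive_tool:
  rows:
    - {"x":0,"y":0,"z":-0.01,"spin":0,"fingers":-1}
    - {"x":0,"y":0,"z":-0.03,"spin":0,"fingers":-1}
    - {"x":0,"y":0,"z":-0.05,"spin":0,"fingers":-1}
    - {"x":0,"y":0,"z":-0.07,"spin":0,"fingers":-1}
    - {"x":0,"y":0,"z":-0.09,"spin":0,"fingers":-1}
    - {"x":0,"y":0,"z":-0.11,"spin":0,"fingers":-1}
    - {"x":0,"y":0,"z":-0.13,"spin":0,"fingers":-1}
    - {"x":0,"y":0,"z":-0.145,"spin":0,"fingers":-1}
    - {"x":0,"y":0,"z":-0.15,"spin":0,"fingers":-1}
    - {"x":0,"y":0,"z":-0.15,"spin":0,"fingers":-1}

```text
time_s: 13.22
tcp_pos: [0.4641, 0.0425, 0.283]
eef_rot: [-180.0, 0.0, -78.2]
contact_force: [-0.2, -0.8, -1.9]
gripper_width: 0.0101
gripper_force: 15.0
```

Emit:
drive_tool:
  rows:
    - {"x":0,"y":0,"z":0,"spin":0,"fingers":-1}
    - {"x":0,"y":0,"z":0,"spin":0,"fingers":-1}
    - {"x":0,"y":0,"z":0,"spin":0,"fingers":-1}
    - {"x":0,"y":0,"z":0,"spin":0,"fingers":-1}

```text
time_s: 13.72
tcp_pos: [0.4642, 0.0424, 0.2829]
eef_rot: [180.0, -0.0, -78.2]
contact_force: [-0.9, 0.5, -1.3]
gripper_width: 0.0101
gripper_force: 15.0
```

```bash
python3 - <<'E'
from tilt import *
s=sensors.get_state();print(s['contact_force'],s['tcp_pos'],tob(s['tcp_pos']),s['gripper_width'],np.abs(s['qd']).max())
c=cam('top');S=cam('scene')
import pickle; pickle.dump(dict(c=c,S=S),open('c2.pkl','wb'))
im=np.zeros((600,600,3),np.uint8); im[:300,:400]=cv2.resize(c['px'][180:340,220:433],(400,300)); im[300:,:600]=cv2.resize(S['px'][130:330,150:550],(600,300)); save('w5',im)
E
```

```text
[-0.86076786  0.54177441 -1.34119955] [0.46415951 0.04235363 0.28291703] [-0.02656751 -0.28830907] 0.01014954793149113 0.06225100080654636
```

View pics/w5.png

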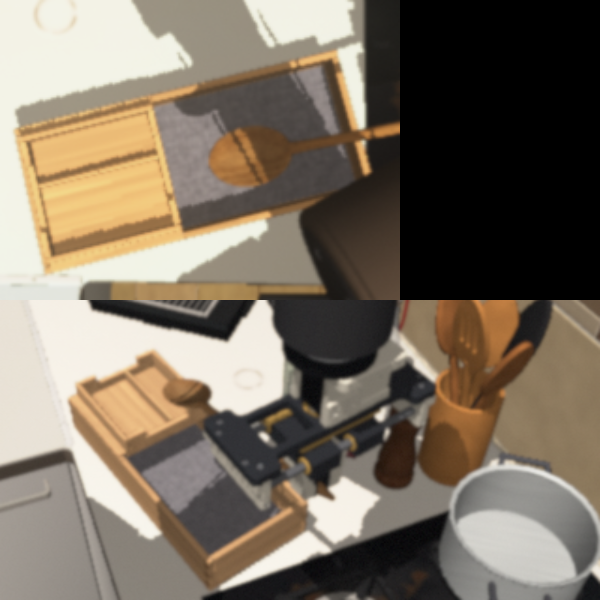

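The spoon hangs in the air in both insets, with the bowl tip at (209,165) in the top one and (163,390) in the scene one. The tray is still home and the mill, pot and crock are undisturbed. I check the tip height and then hand in.

```bash
python3 - <<'E'
from h import *
import pickle
d=pickle.load(open('c2.pkl','rb'))
A=d['c'];B=d['S'];a1=ray(A,331.3,268);b1=ray(B,258.7,190)
t=np.linalg.lstsq(np.c_[a1,-b1],B['e']-A['e'],rcond=None)[0]
p=A['e']+t[0]*a1;q=B['e']+t[1]*b1;print(p,q)
if min(p[2],q[2])>.13 and np.linalg.norm(p-q)<.02: print(r.close_job())
E
```

```text
[0.40704507 0.31437437 0.17553211] [0.39742146 0.3165129  0.17530009]
the job is handed in; nothing more can be done
None
```

The spoon is out and the job is handed in: the arm holds it still in the air, its lowest part (the bowl tip) about 11 cm above the box rim, and the tray is still fully home at the far end.

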